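# Fit the snap ring that retains a joint gear

## Robot

A 7-joint arm with a two-finger parallel gripper is mounted at the origin on a cart in front of the work surface, level with it; the furniture and walls round the work are solid. World frame = base frame: x ahead of the robot, y to its left, z up, the work surface at z = 0. Lengths are in mm, angles in rad, forces in N, time in s.
With the tool pointing down it reaches from about 400 to 850 mm from the base axis. Payload 4.5 kg.
Tool frame: the origin (TCP) lies on the centre line of the jaws, within the pads' length; the fingertips stand 14 mm ahead of it and the grasp point (between the pads) lies 5 mm behind it (tips_ahead is the distance from the TCP to the fingertips, in mm); z points along the fingers, y is the line along which they close (so a half turn about z gives the same grasp; the last joint's range is limited). The gripper opens to 88 mm and grips with 3 to 60 N. Pads are 18 mm wide; open, the fingers measure 123 mm over their backs; the gripper's body (75 mm by 187 mm) begins 45 mm behind the grasp point.
Start: joints at [1.232, 0.689, -0.195, 1.565, 0.157, 0.902, -0.215], TCP at [227.67, -582.081, 252.743] pointing down, gripper open.
Joint ranges: [-3.01, 3.01], [-0.46, 2.08], [-1.47, 1.51], [0.13, 2.56], [-1, 4.14], [0.04, 2.09], [-2.66, 2.66]. Speed limits (rad/s): [2.57, 2.57, 3.14, 3.14, 3.14, 3.14, 3.14].

## Interface

Orientations are given as a unit quaternion [w, x, y, z].
In Python, from workcell import * gives the robot as it stands.
- The arm moves only by the tool carry_out, never from a script. Its argument "targets" is a list of rows, each a list of 7 numbers: the turn, a rotation vector about the tool's x, y, z in degrees, then the shift along the tool's x, y, z in m, then the opening, from -1 (shut) to 1 (fully open). In form: [[wx, wy, wz, x, y, z, claw], ...]. A call has 1 to 10 rows; each row shifts and turns the commanded pose from where the row before left it, along the tool's axes as they then stand; what a row does not reach is not made up. A row lasts 1/8 s, in which the tool goes at most 62.5 mm and 10.7 degrees, less where a joint would pass 70% of its speed; a pose out of reach is approached as far as the arm can. A call with a gripper value outside its range is refused whole. The fingers move at their own pace and stop on an object; the grip force is fixed at half the most. Time passes only in rows, so rows that do not move let the fingers close. It gives the time, the measured TCP pose, the force, the opening and the grip force at its end, in the units of the state.
- get_state(): the state, without advancing time (a new reading comes with each control period).
- grab_frame(name): name is "side" or "top"; returns a dict with "color" (420x560x3 uint8, red, green, blue), "camera_matrix" (3x3 intrinsics, pixels), "k1" (the pictures are not rectified: a ray, as slopes to the right and down, at radius r is drawn at 1 + k1 r^2 times it, then the intrinsics apply), "eye" and "rotation" of the camera in the world. Camera axes: x right, y down, z forward; pixel columns grow to the right and rows downward; lengths in mm; the calibration is good to about 2 mm. A picture is of the moment at which its call begins. There is no depth.
- hand_in(): hands the job in; it is judged then, once.
The state is a dict: "clock": time; "joint_pos": joint angles; "joint_velocities": joint speeds; "effort": joint torques, N m; "tool_pos": TCP position; "eef_rot": TCP orientation; "contact_force": force on the tool from outside, world axes, zero at the start; "ft_torque": the same for the moment, N m; "finger_gap": opening from 0.0 (shut) to 1.0 (fully open); "grasp_force": force on a finger pad.
Only numpy, scipy, OpenCV 4.12 (cv2) and the standard library are available. Lean on these libraries where they do the work, as an engineer would, in place of code of your own. Each camera call takes 0.05 s, during which the arm holds its last target. There are 200 camera calls.

## Task

Take the ring pliers out of their wooden block, put their two pins into the eyes of the black snap ring lying on the mat, squeeze the grips to spread the ring and pick it up with the pliers (not with your fingers). Lower it over the hub of the blue joint drive until it lies on the steel washer, and let it close so that it sits fully in the groove. Then put the pliers back in their block, and leave the pen, circuit board, note pad and bracket where they are.

Things in the scene. Friction and masses are not known exactly. Their poses are not given: they have to be found in the camera images.
- ring_pliers: Upright ring pliers, pins down, 0.16 kg: dark steel bridge 24x72x18 mm (x,y,z) with a lever at +y and at -y, each on a bolt parallel to x at y +-22, z +9. Origin: centre of the bridge's underside, z up; the same after half a turn about z. Orange grips above, legs with pins below. Squeezing the grips along y spreads the pins; springs part the grips again.
- grip_l (a point): Centre of the outer face of the orange +y grip (15x12x60 mm): pliers x 0, y +31, z +74 mm relaxed; the grip spans z +44 to +104. Outer faces are 62 mm apart here relaxed, 32 mm fully squeezed; they lean 0.1 rad outwards at the top relaxed, 0.13 inwards squeezed.
- grip_r (a point): The same on the -y grip (y -31). It takes about 8 N on each grip to begin to move them and about 11 N (16 N with the ring on) to reach the stop; a light squeeze (grips 1 to 4 mm closer) carries the pliers with the pins nearly relaxed.
- pin_l (a point): Lower round end of the +y pin: pliers y +20.5, z -55.1 mm relaxed. Pin 3.6 mm thick, 4.6 mm long, below a round shoulder 10.4 mm thick whose flat underside (z -50.5) comes to rest on the lug of the ring. The leg above is 12x10 mm.
- pin_r (a point): Lower round end of the -y pin: pliers y -20.5, z -55.1 mm relaxed, otherwise the same.
- lever_l (a joint): Turn of the +y lever in rad: 0 relaxed, 0.235 at the stop, where each pin has moved 14.5 mm outwards and leans 0.235 rad outwards (so the ring cannot slip off). At 0.00 to 0.04 the pins fit the eyes of the closed ring. Both levers move together.
- snap_ring: Black snap ring lying flat, 36 g, 5 mm thick, inner diameter 48, outer 58 mm, open over 76 degrees towards its own +x. Origin: centre of the circle, underside; z up. At each end a 15 mm lug with an 8 mm through hole (eye). This frame belongs to the 70 degree back piece at -x; two springy arms open in the ring's plane about x -21.7, y +-15.2 mm.
- eye_l (a point): Centre of the +y eye at the top face of its lug (moves with the arm): ring x 25.3, y +21.2, z 5 mm when closed. About 1.5 N at each eye begins to open the ring, about 4 N opens it fully.
- eye_r (a point): Centre of the -y eye at the top face of its lug: ring x 25.3, y -21.2, z 5 mm when closed.
- ring_arm_l (a joint): Opening of the +y arm in rad: 0 closed, about 0.02 sitting in the groove, about 0.24 spread by fully squeezed pliers. Both arms move together.
- ring_arm_r (a joint): The same for the -y arm.
- joint_drive: Fixed joint drive: aluminium plate 132x108 mm, blue round housing, white gear (99 mm, top at z 47), steel washer (72 mm, top at z 50) and an upright aluminium hub. Origin: on the mat, on the hub's axis; z up. Hub: groove 48 mm in diameter from z 50 to 57, head 52 mm from z 57 to 62, tapering to 46 mm at the top, z 66. Brass pinion at x +60, top at z 48.5.
- groove (a point): On the hub's axis, level with the washer's top: the ring's origin belongs here, at any turn. Fully spread, the ring clears the hub's head by about 2 mm if the axis passes 3 to 5 mm from the ring's origin towards its opening, i.e. about 18 mm from the line through the pins. Closing in the groove it draws itself forward till centred; the eyes end 25 mm from the axis.
- tool_block: Fixed wooden block 48x96x66 mm (x,y,z) on a rubber foot, with an upright pocket 17x59 mm (x,y), 60 mm deep, open at the top. Origin: centre of the underside, z up. The pliers' legs stand in the pocket; their bridge rests on the block's top.
- block_top (a point): Centre of the pocket's mouth, 66 mm above the mat: the pliers' origin rests here, their y along the block's y (either way round).
- marker_pen: Red and white pen, 17x135x16 mm, lying behind the work: leave it.
- circuit_board: Green circuit board, 50x72x14 mm, lying behind the work: leave it.
- note_pad: Yellow-green note pad, 78x77x20 mm, in front of the work: leave it.
- grip_bracket: Small grey angle bracket, 26x60x26 mm, in front of the work: leave it.
Mind the look-alikes: they are no part of the job. What is shaped like the ring_pliers but green is not meant.

How it is judged (in metres and radians):
On the way, in this order (a step that is already met when the one before it is completed fails the run):
1. the ring hangs spread on the pins of the pliers, at least 15 mm above the mat (contact force between snap_ring and ring_pliers above 0.5 N and height (world z) of snap_ring above 0.015 m and value of joint ring_arm_l above 0.12 rad), for 0.2 s.
2. the ring lies flat in the groove of the hub and has closed (z of snap_ring in the frame of groove between -0.002 and 0.003 m and horizontal distance between snap_ring and groove below 0.0025 m and angle between snap_ring's own z axis and vertical below 0.07 rad and value of joint each of ring_arm_l, ring_arm_r below 0.06 rad), for 0.2 s.
At the end, for the whole second after the job is handed in: The closed ring (both arms below 0.06 rad) lies in the groove: origin within 2.5 mm of the hub axis, -2 to +3 mm of the washer top, tilt below 0.07 rad. The pliers stand in their block: origin within 6 mm sideways and -3 to +4 mm in height of its top's centre, tilt below 0.1 rad. Both at rest (all of step 2 and z of ring_pliers in the frame of block_top between -0.003 and 0.004 m and horizontal distance between ring_pliers and block_top below 0.006 m and angle between ring_pliers's own z axis and vertical below 0.1 rad and linear speed of each of snap_ring, ring_pliers below 0.02 m/s); the robot touches nothing.
It fails at once if the gripper's fingers push on the snap ring (contact force between the fingers and snap_ring above 1 N).
It fails at once if the pen is moved by more than 20 mm (distance of marker_pen from where it was at the start of the episode above 0.02 m).
It fails at once if the circuit board is moved by more than 20 mm (distance of circuit_board from where it was at the start of the episode above 0.02 m).
It fails at once if the note pad is moved by more than 20 mm (distance of note_pad from where it was at the start of the episode above 0.02 m).
It fails at once if the bracket is moved by more than 20 mm (distance of grip_bracket from where it was at the start of the episode above 0.02 m).
It also fails if it takes over 66 s, if anything falls off the work surface, if the arm or the gripper's body presses on something with over 40 N, if the wrist force passes 120 N, or if a joint passes its speed limit or range.

## Working session

There is one attempt and no reset: what is moved stays moved. The work goes in short steps, Python scripts to look and compute and a tool call to move; the robot and the scene stay as the last step left them, time stands still between calls to the robot, and variables do not carry over. Pictures are saved under pics/ and viewed, at most 10 in all, crops included, and the job is handed in when it is done.

Besides the shell and the picture viewer there is one more tool, called after ">>>" in YAML: its name, and indented under it one key for each argument. carry_out: Moves the arm, as the interface text tells. Its arguments: {"type":"object","properties":{"targets":{"type":"array","items":{"type":"array","items":{"type":"number"}}}},"required":["targets"]}

```bash
ls; mkdir -p pics; python3 - <<'E'
from workcell import *
import cv2
print(get_state())
for n in ("top","side"):
    f=grab_frame(n); cv2.imwrite(f"pics/{n}0.png",f["color"][:,:,::-1])
    print(n,f["camera_matrix"],f["k1"],f["eye"],f["rotation"])
E
```

```text
pics
{'clock': 0.0, 'joint_pos': array([ 1.23176975,  0.6899736 , -0.19449667,  1.56631913,  0.15730362,
        0.90252164, -0.21509006]), 'joint_velocities': array([ 0.00118991, -0.00160863, -0.00134382,  0.00106381, -0.00020225,
       -0.00193531,  0.00010648]), 'effort': array([-7.07651861e-05, -5.27564013e+01, -1.26668774e+00, -1.53424126e+01,
       -5.26508654e-02,  6.74551120e-03,  1.55863781e-04]), 'tool_pos': array([ 227.38154686, -581.52487856,  251.92270019]), 'eef_rot': array([-8.82629454e-04,  9.82667458e-01,  1.85374836e-01, -2.42828413e-04]), 'contact_force': array([-0.11478291, -0.65393005,  0.07340254]), 'ft_torque': array([ 0.01411288, -0.01304143, -0.03668831]), 'grasp_force': 0.0, 'finger_gap': 0.9996299392980958}
top [[468.64170386   0.         281.55259286]
 [  0.         468.64170386 209.57139003]
 [  0.           0.           1.        ]] -0.11358298794624035 [367.73265782  -4.05915885 960.51625322] [-0.07982928  0.72326883 -0.68207912  0.07264681]
side [[541.61240834   0.         285.06647753]
 [  0.         541.61240834 212.28418189]
 [  0.           0.           1.        ]] -0.06581446796049635 [232.97076448 778.37202821 749.84093424] [ 0.08520249 -0.16306327  0.88411135 -0.42953234]
```

View pics/top0.png

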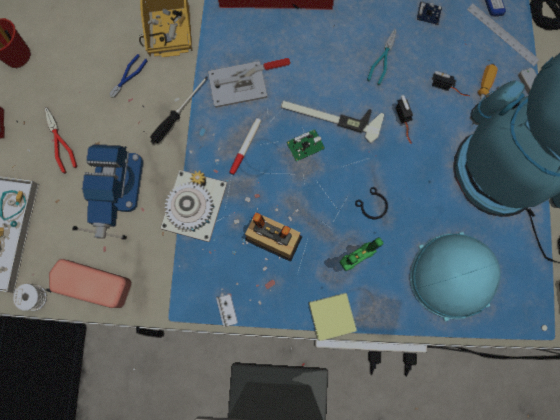

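View pics/side0.png

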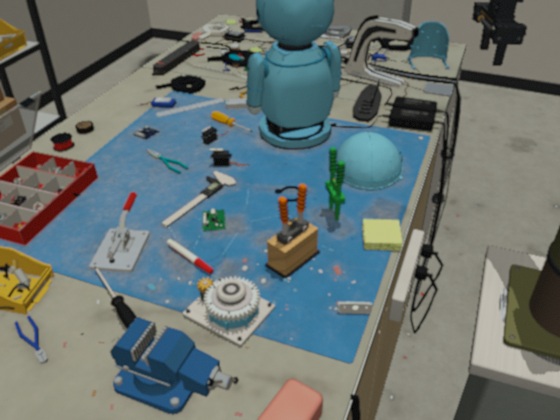

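```bash
cat > h.py <<'E'
import numpy as np, cv2
from scipy.spatial.transform import Rotation as R
def quat(q): return R.from_quat(np.r_[q[1:],q[0]])
def cam(f):
    return f["camera_matrix"],f["k1"],np.array(f["eye"]),quat(np.array(f["rotation"])).as_matrix()
def proj(f,P):
    K,k1,e,M=cam(f); c=(np.atleast_2d(P)-e)@M; s=c[:,:2]/c[:,2:]
    s=s*(1+k1*(s**2).sum(1,keepdims=True)); return s*[K[0,0],K[1,1]]+K[:2,2]
def onz(f,uv,z):
    K,k1,e,M=cam(f); uv=np.atleast_2d(np.float64(uv))
    s=cv2.undistortPoints(uv[:,None],K,np.array([k1,0,0,0.]))[:,0]
    d=np.c_[s,np.ones(len(s))]@M.T; return e+d*((z-e[2])/d[:,2])[:,None]
def crop(f,x0,y0,x1,y1,k,name):
    c=cv2.resize(f["color"][y0:y1,x0:x1,::-1],None,fx=k,fy=k,interpolation=cv2.INTER_CUBIC); cv2.imwrite(name,c)
E
python3 - <<'E'
from workcell import *
from h import *
import pickle
t=grab_frame("top"); s=grab_frame("side")
pickle.dump((t,s),open("f0.pkl","wb"))
print(proj(t,[[0,0,0],[227,-582,250]]))
a=cv2.resize(t["color"][160:290,155:395,::-1],None,fx=3.3,fy=3.3,interpolation=cv2.INTER_CUBIC)
cv2.imwrite("pics/c1.png",a)
b=cv2.resize(s["color"][145:345,180:380,::-1],None,fx=3,fy=3,interpolation=cv2.INTER_CUBIC)
cv2.imwrite("pics/c2.png",b)
print(onz(t,[[273,235],[362,253],[373,203],[188,207]],0))
E
```

```text
[[270.10505677 502.22690038]
 [644.00641324 414.16615641]]
[[ 523.22162595   26.57185712    0.        ]
 [ 496.2106885  -159.13828213    0.        ]
 [ 603.59589791 -179.98732754    0.        ]
 [ 572.23432761  209.65196642    0.        ]]
```

View pics/c1.png

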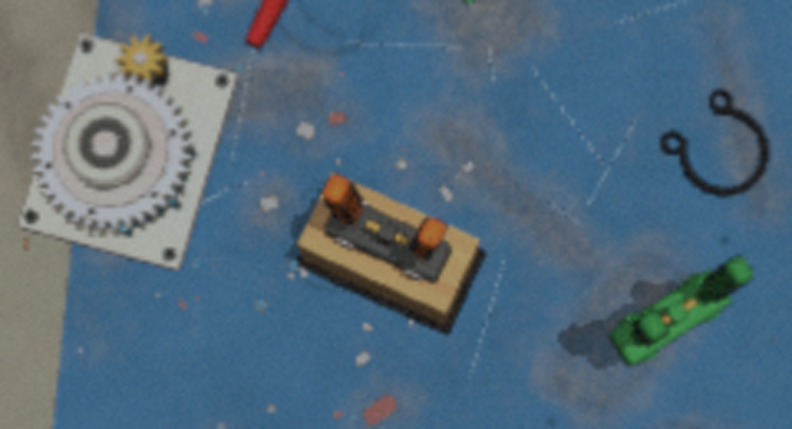

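View pics/c2.png

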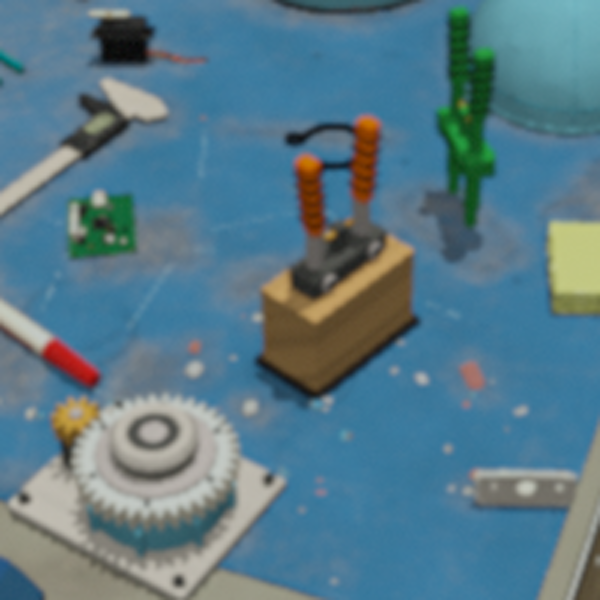

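The first two pictures show the whole scene; the crops confirm it. In the top image:
- **Pliers candidates:** orange pliers in the wooden block at about (273,235), wanted. Green pliers standing free at (362,253), and plain pliers lying at (62,140) and (382,58), not wanted.
- **Ring:** the only open ring with lugs is at (373,203), with eyes at about (373,190) and (358,203).
- **Hub:** at about (187,203).

The crop shows orange grips on a dark bridge sitting in the block, so that choice is right.

```bash
cat >> h.py <<'E'
from scipy.optimize import least_squares, minimize
S=8
def render(f,polys,box):
    """supersampled coverage of the union of convex hulls / polygons (world pts) in box x0,y0,x1,y1"""
    x0,y0,x1,y1=box; im=np.zeros(((y1-y0)*S,(x1-x0)*S),np.uint8)
    for P,hull in polys:
        q=((proj(f,P)-[x0,y0]+.5)*S-.5).astype(np.float32)
        if hull: q=cv2.convexHull(q)[:,0]
        cv2.fillPoly(im,[np.round(q*16).astype(np.int32)],255,shift=4)
    return cv2.GaussianBlur(cv2.resize(im,(x1-x0,y1-y0),interpolation=cv2.INTER_AREA)/255.,(0,0),.7)
def fit(f,model,soft,box,p0,step=(6,6,.15)):
    x0,y0,x1,y1=box; m=soft(f["color"][y0:y1,x0:x1].astype(float))
    c=lambda p: ((render(f,model(p),box)-m)**2).sum()
    best=None
    for k in range(2):
        sim=np.array([p0]+[np.array(p0)+np.eye(len(p0))[i]*step[i]/(k*3+1) for i in range(len(p0))])
        r=minimize(c,p0,method="Nelder-Mead",options=dict(initial_simplex=sim,xatol=.02,fatol=.01)); p0=r.x
    return r.x,r.fun,(m**2).sum()
def box3(c,s,Rm=np.eye(3)):
    g=np.array(np.meshgrid([-.5,.5],[-.5,.5],[-.5,.5])).reshape(3,-1).T
    return np.array(c)+(g*s)@Rm.T
def place(P,x,y,z,a): return P@R.from_euler("z",a).as_matrix().T+[x,y,z]
def grips(a=0.):
    out=[]
    for s in(1,-1):
        Rm=R.from_euler("x",-s*(.1-a)).as_matrix()
        # outer face centre at y=31,z=74 relaxed, rotating about the bolt (22,9)
        c=np.array([0,s*22,9])+R.from_euler("x",s*a).as_matrix()@np.array([0,s*9,65.])
        out.append(box3(c-Rm@[0,s*6,0],(15,12,60),Rm))
    return out
def plm(z): return lambda p:[(place(g,p[0],p[1],z,p[2]),1) for g in grips()]
def ringm(z0):
    th=np.linspace(np.radians(38),2*np.pi-np.radians(38),60)
    def m(p):
        o=[]
        for z in(0,5):
            for t0,t1 in zip(th[:-1],th[1:]):
                q=np.array([[r*np.cos(t),r*np.sin(t),z] for r,t in((24,t0),(29,t0),(29,t1),(24,t1))]); o.append((place(q,p[0],p[1],z0,p[2]),1))
        u=np.linspace(0,2*np.pi,24)
        for s in(1,-1):
            q=np.concatenate([np.c_[25.3+7.5*np.cos(u),s*21.2+7.5*np.sin(u),0*u+z] for z in(0,5)]); o.append((place(q,p[0],p[1],z0,p[2]),1))
        return o
    return m
E
python3 - <<'E'
from h import *
import pickle
t,s=pickle.load(open("f0.pkl","rb"))
dark=lambda c: np.clip((95-c[...,2])/60,0,1)
c=t["color"][180:225,345:395].astype(int); print("ring px",c[22,10:48:3].tolist())
def orange(c): return np.clip((c[...,0]-1.6*c[...,2]-30)/60,0,1)*np.clip((c[...,0]-1.4*c[...,1])/40,0,1)
def chk(n,r): print(n,np.round(r[0],2),round(r[1],1),round(r[2],1))
p=onz(t,[372,203],2.5)[0]
for a0 in(.5,.8,1.1): chk("ring",fit(t,ringm(0),dark,(345,180,395,225),[p[0],p[1],a0]))
g=onz(t,[271,228],140)[0]
from h import *
for a0 in (1.1,1.9): 
  chk("pl top",fit(t,plm(66),orange,(235,200,310,260),[g[0],g[1],a0]))
  chk("pl side",fit(s,plm(66),orange,(255,170,325,240),[g[0],g[1],a0]))
# hub: dark disc top
for n,f,ctr in(("top",t,(105/3.3+155,143/3.3+160)),("side",s,(155/3+180,432/3+145))): print(n,onz(f,[ctr],66))
E
```

```text
ring px [[32, 52, 64], [57, 92, 119], [31, 32, 40], [57, 96, 128], [58, 99, 131], [65, 99, 130], [82, 108, 130], [90, 107, 121], [77, 90, 106], [86, 99, 113], [32, 31, 36], [66, 89, 110], [70, 103, 131]]
ring [ 597.92 -181.09    0.77] 36.5 130.7
ring [ 597.85 -181.12    0.76] 36.6 130.7
ring [ 597.96 -181.07    0.77] 36.4 130.7
pl top [396.92  54.45   2.6 ] 37.4 37.4
pl side [529.81   1.59   1.42] 366.0 261.0
pl top [500.97  42.52   1.89] 160.3 37.4
pl side [504.43  36.9    1.82] 392.4 261.0
top [[565.42256277 198.07467268  66.        ]]
side [[564.28247395 200.96120912  66.        ]]
```

```bash
cat >> h.py <<'E'
def orange(c): return np.clip((c[...,0]-2.0*c[...,2]-15)/50,0,1)*np.clip((c[...,0]-1.35*c[...,1])/25,0,1)
def dark(c): return np.clip((100-c[...,2])/55,0,1)
def fitring(f,box,p0,z=0):
    x0,y0,x1,y1=box; m=dark(f["color"][y0:y1,x0:x1].astype(float)); u=np.linspace(0,2*np.pi,24)
    def c(p):
        a=render(f,ringm(z)(p),box)
        for s in(1,-1): a=a-render(f,[(place(np.c_[25.3+4*np.cos(u),s*21.2+4*np.sin(u),0*u+2.5],p[0],p[1],z,p[2]),1)],box)
        return ((np.clip(a,0,1)-m)**2).sum()
    for k in range(2):
        sim=np.array([p0]+[np.array(p0)+np.eye(3)[i]*(5,5,.15)[i]/(k*2+1) for i in range(3)])
        r=minimize(c,p0,method="Nelder-Mead",options=dict(initial_simplex=sim,xatol=.02,fatol=.01)); p0=r.x
    return r.x,r.fun,(m**2).sum()
E
python3 - <<'E'
from h import *
import pickle
t,s=pickle.load(open("f0.pkl","rb"))
def chk(n,r): print(n,np.round(r[0],3),round(r[1],1),round(r[2],1))
chk("ring",fitring(t,(345,180,395,225),[598,-181,.77]))
g=onz(t,[271,228],140)[0]
print(t["color"][217,252:265].tolist()); print(s["color"][210,275:300:2].tolist())
chk("pl top",fit(t,plm(66),orange,(240,200,305,255),[g[0],g[1],-.42]))
chk("pl side",fit(s,plm(66),orange,(262,175,320,235),[g[0],g[1],-.42]))
# block top face in top view: light wood
# hub circles
for n,f,b,c0 in(("top",t,(175,190,200,216),(186.5,203)),("side",s,(212,272,254,306),(231,289))):
    g=cv2.cvtColor(f["color"],cv2.COLOR_RGB2GRAY)
    x0,y0,x1,y1=b; print(n); print(g[int(c0[1]),x0-15:x1+15:1])
E
```

```text
ring [ 597.93  -181.105    0.774] 13.8 169.1
[[69, 75, 90], [142, 81, 53], [162, 93, 45], [164, 100, 45], [162, 109, 49], [164, 113, 54], [163, 103, 46], [156, 87, 44], [107, 54, 26], [69, 40, 25], [67, 53, 39], [125, 103, 74], [156, 132, 93]]
[[65, 123, 158], [66, 120, 153], [85, 72, 89], [111, 47, 3], [106, 47, 0], [113, 49, 1], [88, 61, 68], [54, 111, 144], [57, 121, 156], [58, 121, 156], [64, 120, 154], [108, 86, 99], [132, 60, 16]]
pl top [ 5.16278e+02  2.59520e+01 -3.90000e-01] 112.4 81.2
pl side [ 5.18705e+02  2.36710e+01 -3.49000e-01] 220.3 288.2
top
[114 112 114 115 128 153 160 165 168 170 167 157 162 154 140 150 167 165
 143 100  73  73  97 137 163 162 163 165 163 162 120  78  77  79 115 157
 169 167 142 119 110 145 157 162 162 152 162 170 171 170 163 159 143 148
 164]
side
[106  98  86  85  98 110 100  83  88 110 139 164 180 190 195 194 184 175
 170 163 162 175 185 185 168 129  89  80  96 130 162 176 178 179 180 181
 179 169 144 107  82  90 127 164 182 184 177 163 157 167 176 178 178 172
 164 163 176 184 178 167 158 147 129 116 114 114 115 114 115 114 113 113]
```

```bash
cat >> h.py <<'E'
def orange(c): return np.clip((c[...,0]/(c[...,2]+5)-1.5)/.5,0,1)*np.clip((c[...,0]/(c[...,1]+5)-1.25)/.15,0,1)
E
python3 - <<'E'
from h import *
import pickle
t,s=pickle.load(open("f0.pkl","rb"))
def chk(n,r): print(n,np.round(r[0],3),round(r[1],1),round(r[2],1))
bt=(240,200,305,255); bs=(262,175,320,235)
rt=fit(t,plm(66),orange,bt,[518,25,-.4]); rs=fit(s,plm(66),orange,bs,[518,25,-.4])
chk("t",rt); chk("s",rs)
out=[]
for f,b,p in((t,bt,rt[0]),(s,bs,rs[0])):
    x0,y0,x1,y1=b; k=6
    im=cv2.resize(f["color"][y0:y1,x0:x1,::-1],None,fx=k,fy=k,interpolation=cv2.INTER_CUBIC)
    m=(orange(f["color"][y0:y1,x0:x1].astype(float))*255).astype(np.uint8); m=cv2.cvtColor(cv2.resize(m,None,fx=k,fy=k,interpolation=cv2.INTER_NEAREST),cv2.COLOR_GRAY2BGR)
    for P,_ in plm(66)(p):
        q=cv2.convexHull(((proj(f,P)-[x0,y0]+.5)*k).astype(np.int32))
        for I in(im,m): cv2.polylines(I,[q],True,(0,255,0),1)
    out.append(cv2.resize(np.hstack([im,m]),(780,int(780*im.shape[0]/im.shape[1]/2))))
o=np.vstack(out); cv2.imwrite("pics/ov1.png",cv2.resize(o,None,fx=590/o.shape[0],fy=590/o.shape[0]) if o.shape[0]>590 else o)
E
```

```text
t [ 5.16588e+02  2.60670e+01 -3.80000e-01] 54.7 164.5
s [ 5.17514e+02  2.52590e+01 -3.75000e-01] 177.3 345.2
```

View pics/ov1.png

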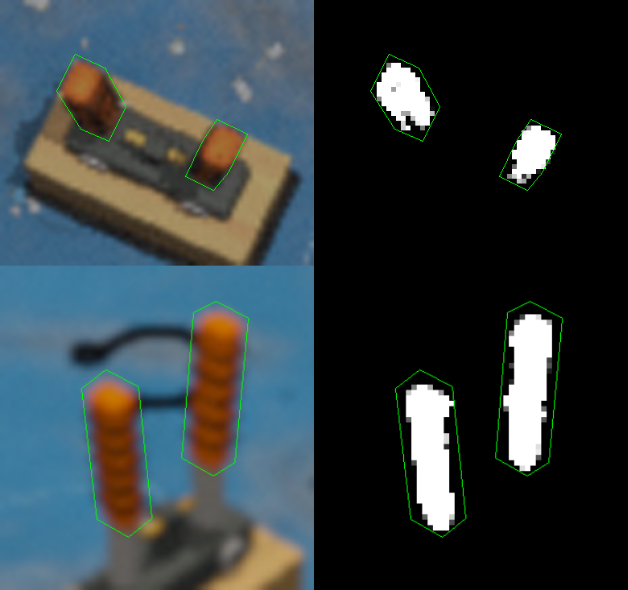

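Overlay: the orange masks of both grips lie centred in the fitted outlines in the top and side views, so the pliers pose is good. Next I measure the hub and work out the first move.

```bash
cat >> h.py <<'E'
def go(st,pos,yang,tilt=True):
    """turn (deg about tool axes) to get tool down with tool-y line at world angle yang (deg); then shift (m) in the new axes"""
    M=quat(st["eef_rot"]); a=np.radians(yang)
    y=np.array([np.cos(a),np.sin(a),0]); z=np.array([0,0,-1.]); T=np.c_[np.cross(y,z),y,z]
    dr=(M.inv()*R.from_matrix(T)).as_rotvec(degrees=True)
    print("tcp",np.round(st["tool_pos"],1),"yang",round(np.degrees(np.arctan2(*M.as_matrix()[1::-1,1])),2),"turn",np.round(dr,2),"shift mm",np.round(T.T@(np.array(pos)-st["tool_pos"]),1))
def darkc(f,c0,r):
    g=cv2.cvtColor(f["color"],cv2.COLOR_RGB2GRAY).astype(float); yy,xx=np.mgrid[:420,:560]; c=np.array(c0,float)
    for _ in range(6):
        w=np.clip(130-g,0,40)*(np.hypot(xx-c[0],yy-c[1])<r); c=np.array([(w*xx).sum(),(w*yy).sum()])/w.sum()
    return c
def grips(a=0.):
    out=[]; u=np.linspace(0,2*np.pi,20)
    for s in(1,-1):
        Rm=R.from_euler("x",-s*(.1-a)).as_matrix()
        c=np.array([0,s*22,9])+R.from_euler("x",s*a).as_matrix()@np.array([0,s*9,65.])
        q=np.concatenate([np.c_[7*np.cos(u),6*np.sin(u),0*u+h] for h in(-29,29)])
        out.append(c-Rm@[0,s*6,0]+q@Rm.T)
    return out
E
python3 - <<'E'
from h import *
from workcell import *
import pickle
t,s=pickle.load(open("f0.pkl","rb"))
ct=darkc(t,(186.5,203),7.5); cs=darkc(s,(231,289),11)
print(ct,cs,onz(t,[ct],66),onz(s,[cs],66))
# triangulate
r=least_squares(lambda X: np.r_[proj(t,X)[0]-ct,proj(s,X)[0]-cs],[565,200,66]); print("hub tri",r.x,r.fun)
for f,b in((t,(240,200,305,255)),(s,(262,175,320,235))):
    q=fit(f,plm(66),orange,b,[517,25.5,-.38]); print(np.round(q[0],3),q[1:])
go(get_state(),[517,25.7,300],-111.8)
E
```

```text
[186.40388268 202.72040515] [230.52432245 288.60006949] [[566.61072752 199.02660323  66.        ]] [[566.56259655 200.80005173  66.        ]]
hub tri [567.17160975 199.44864548  64.40034932] [-0.0187364  -0.10265455  0.08865992  0.02511803]
[ 5.16841e+02  2.60020e+01 -3.66000e-01] (np.float64(22.72320866407755), np.float64(164.51727748102292))
[ 5.1705e+02  2.6705e+01 -3.6700e-01] (np.float64(36.04394968744393), np.float64(345.22191838808135))
tcp [ 227.5 -581.8  252.2] yang -68.64 turn [-6.000e-02  3.000e-02  4.316e+01] shift mm [  43.2 -671.5  -47.8]
```

>>> carry_out:
  targets:
    - [0,0,10.6,0,0,-0.015,1]
    - [0,0,10.6,0,0,-0.015,1]
    - [0,0,10.6,0,0,-0.015,1]
    - [0,0,10.6,0,0,-0.005,1]
    - [0,0,0,0.004,-0.04,0,1]
    - [0,0,0,0.004,-0.05,0,1]
    - [0,0,0,0.004,-0.055,0,1]
    - [0,0,0,0.004,-0.055,0,1]
    - [0,0,0,0.004,-0.055,0,1]
    - [0,0,0,0.004,-0.055,0,1]

```text
clock: 1.45
tool_pos: [362.0, -299.6, 302.8]
eef_rot: [-0.0, 0.983, -0.183, 0.0]
contact_force: [0.4, 0.4, 0.3]
finger_gap: 1.001
grasp_force: 0.0
```

>>> carry_out:
  targets:
    - [0,0,0,0.004,-0.055,0,1]
    - [0,0,0,0.004,-0.055,0,1]
    - [0,0,0,0.004,-0.055,0,1]
    - [0,0,0,0.004,-0.055,0,1]
    - [0,0,0,0.004,-0.055,0,1]
    - [0,0,0,0.004,-0.045,0,1]
    - [0,0,0,0.004,-0.02,0,1]
    - [0,0,0,0,-0.01,0,1]
    - [0,0,0,0,0,0,1]

```text
clock: 2.58
tool_pos: [512.8, 14.2, 302.6]
eef_rot: [0.0, 0.983, -0.183, -0.0]
contact_force: [0.5, 0.6, -0.2]
finger_gap: 1.006
grasp_force: 0.0
```

```bash
python3 - <<'E'
from h import *
from workcell import *
s=get_state(); go(s,[517,26.3,135],-111.0); print(s["joint_pos"],s["contact_force"],s["clock"])
E
```

```text
tcp [512.8  14.2 302.6] yang -111.11 turn [ 0.06  0.02 -0.11] shift mm [ -0.4 -12.8 167.6]
[-0.12307478  0.47443388  0.00773665  1.84044327 -0.00378713  0.8274968
 -2.05278917] [ 0.54243362  0.56792348 -0.22604153] 2.575
```

>>> carry_out:
  targets:
    - [0,0,0,0,-0.0128,0.02,1]
    - [0,0,0,0,0,0.04,1]
    - [0,0,0,0,0,0.04,1]
    - [0,0,0,0,0,0.03,1]
    - [0,0,0,0,0,0.02,1]
    - [0,0,0,0,0,0.0176,1]
    - [0,0,0,0,0,0,1]
    - [0,0,0,0,0,0,0.5]
    - [0,0,0,0,0,0,0.5]
    - [0,0,0,0,0,0,0.45]

```text
clock: 3.82
tool_pos: [518.2, 26.8, 136.0]
eef_rot: [0.0, 0.983, -0.183, 0.001]
contact_force: [-0.3, -1.5, 4.9]
finger_gap: 0.73
grasp_force: 5.7
```

>>> carry_out:
  targets:
    - [0,0,0,0,0,0,0.4]
    - [0,0,0,0,0,0,0.37]
    - [0,0,0,0,0,0,0.35]
    - [0,0,0,0,0,0,0.35]

```text
clock: 4.32
tool_pos: [518.3, 26.8, 136.2]
eef_rot: [0.0, 0.983, -0.183, 0.001]
contact_force: [-1.2, -1.8, 7.9]
finger_gap: 0.674
grasp_force: 5.9
```

```bash
python3 - <<'E'
from h import *
from workcell import *
s=get_state(); go(s,[517,26.3,135],-111.0); print(s["finger_gap"]*88,s["grasp_force"],s["contact_force"],s["clock"])
E
```

```text
tcp [518.3  26.8 136.2] yang -111.06 turn [-0.01 -0.11 -0.06] shift mm [-1.   0.9  1.2]
59.268889328066116 5.943486062133161 [-1.24767046 -1.84836853  7.92069692] 4.325
```

>>> carry_out:
  targets:
    - [0,0,0,0,0,0,0.38]
    - [0,0,0,0,0,0,0.38]
    - [0,0,0,0,0,-0.01,0.38]
    - [0,0,0,0,0,-0.02,0.38]
    - [0,0,0,0,0,-0.03,0.38]
    - [0,0,0,0,0,-0.03,0.38]
    - [0,0,0,0,0,-0.03,0.38]
    - [0,0,0,0,0,0,0.38]
    - [0,0,0,0,0,0,0.38]

```text
clock: 5.45
tool_pos: [516.9, 27.3, 254.4]
eef_rot: [0.0, 0.983, -0.182, -0.001]
contact_force: [0.5, -0.7, -1.7]
finger_gap: 0.69
grasp_force: 5.7
```

```bash
python3 - <<'E'
from h import *
from workcell import *
import pickle
s=get_state(); go(s,[517,26.3,135],-111.0); print(s["finger_gap"]*88,s["grasp_force"],s["contact_force"],s["clock"])
f=grab_frame("side"); t=grab_frame("top"); pickle.dump((t,f),open("f1.pkl","wb")); 
print(proj(f,s["tool_pos"]),proj(t,s["tool_pos"]))
crop(f,210,90,390,250,3,"pics/s1.png")
E
```

```text
tcp [516.9  27.3 254.4] yang -111.02 turn [ 0.04  0.09 -0.02] shift mm [  0.5   0.8 119.4]
60.72290714756291 5.7346220779891155 [ 0.48205823 -0.67308025 -1.66271449] 5.45
[[292.05244284 151.67761382]] [[268.72385695 212.37722149]]
```

View pics/s1.png

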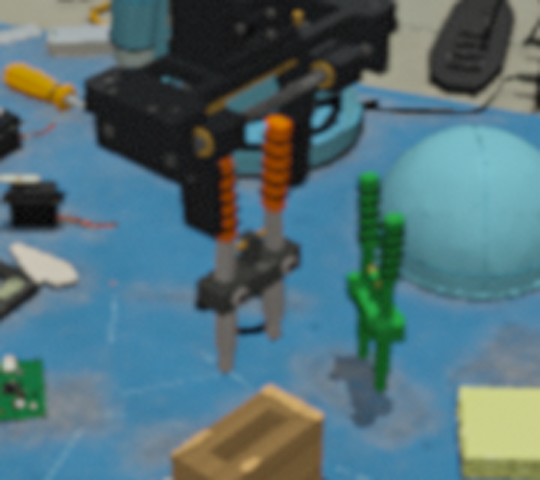

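The picture shows the orange pliers upright in the gripper, clear of the block, with pin tips at about (285,213) and (301,202) in the side image. The wrist force matches their weight.

>>> carry_out:
  targets:
    - [0,0,-7.4,0,0,0,0.38]
    - [0,0,-10,0,0,0,0.38]
    - [0,0,-10,0,0,0,0.38]
    - [0,0,-10,0,0,0,0.38]
    - [0,0,-10,0,0,0,0.38]
    - [0,0,-10,0,0,0,0.38]
    - [0,0,-8,0,0,0,0.38]
    - [0,0,0,-0.01,0.03,0,0.38]
    - [0,0,0,-0.013,0.045,0,0.38]
    - [0,0,0,-0.013,0.045,0.005,0.38]

```text
clock: 6.8
tool_pos: [576.1, -84.8, 249.1]
eef_rot: [-0.0, 0.926, 0.378, -0.001]
contact_force: [0.9, 0.2, -0.9]
finger_gap: 0.691
grasp_force: 5.7
```

>>> carry_out:
  targets:
    - [0,0,0,-0.013,0.045,0.02,0.38]
    - [0,0,0,-0.013,0.03,0.03,0.38]
    - [0,0,0,0,0.0106,0.025,0.38]
    - [0,0,0,0,0,0.02,0.38]
    - [0,0,0,0,0,0.005,0.38]
    - [0,0,0,0,0,0,0.38]
    - [0,0,0,0,0,0,0.38]

```text
clock: 7.68
tool_pos: [617.7, -163.0, 150.9]
eef_rot: [0.0, 0.926, 0.378, 0.001]
contact_force: [0.4, 0.9, -0.9]
finger_gap: 0.69
grasp_force: 5.7
```

```bash
python3 - <<'E'
from h import *
from workcell import *
import pickle
s=get_state(); go(s,[616,-163.4,150],-45.65); print(s["finger_gap"]*88,s["grasp_force"],s["contact_force"],s["clock"])
f=grab_frame("side"); t=grab_frame("top"); pickle.dump((t,f,s),open("f2.pkl","wb"))
im=[]
M=quat(s["eef_rot"]).as_matrix()
pl=lambda P: s["tool_pos"]+(np.array(P,float)*[1,1,-1]+[0,0,70])@M.T   # pliers coords -> world (tool x,y; z flipped)
pts=pl([[0,20.5,-55.1],[0,-20.5,-55.1],[12,36,0],[-12,36,0],[12,-36,0],[-12,-36,0]])
print("pins",np.round(pts[:2],1)); print(proj(f,pts[:2]),proj(t,pts[:2]))
for g,c in((f,(255,110,335,190)),(t,(330,165,410,245))):
    x0,y0,x1,y1=c; k=5
    a=cv2.resize(g["color"][y0:y1,x0:x1,::-1],None,fx=k,fy=k,interpolation=cv2.INTER_CUBIC)
    for q in proj(g,pts): cv2.circle(a,tuple(((q-[x0,y0]+.5)*k).astype(int)),3,(0,255,255),1)
    e=place(np.array([[25.3,21.2,5],[25.3,-21.2,5]]),597.93,-181.1,0,.774)
    for q in proj(g,e): cv2.circle(a,tuple(((q-[x0,y0]+.5)*k).astype(int)),3,(0,0,255),1)
    im.append(a)
cv2.imwrite("pics/h1.png",np.hstack(im))
E
```

```text
tcp [ 617.7 -163.   150.9] yang -45.62 turn [ 0.06 -0.05  0.03] shift mm [-1.5 -0.9  0.9]
60.712309113482476 5.732694688904303 [ 0.40857675  0.90599948 -0.88097904] 7.675
pins [[ 632.2 -177.7   25.8]
 [ 603.5 -148.4   25.8]]
[[276.96876508 182.96171739]
 [283.86509097 192.41954732]] [[374.44056175 186.68893841]
 [360.08382727 199.30566113]]
```

View pics/h1.png

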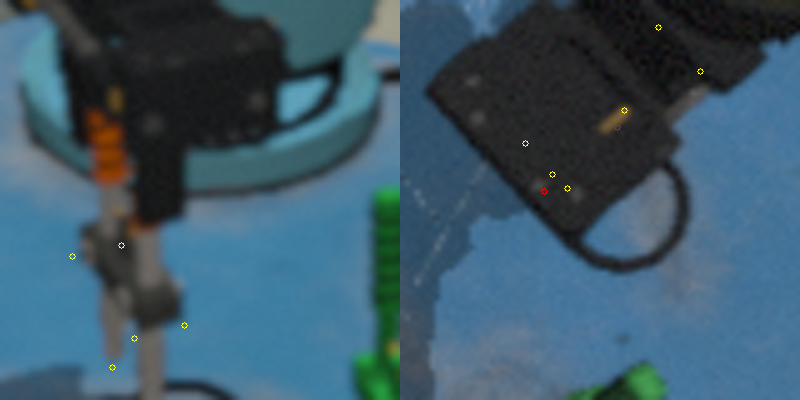

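The pliers hover over the ring. In the right half, the top view shows the gripper hiding the eyes. The left half shows the legs ending at about (278,181) in the side image, close to the prediction of (277,183). I'll get the remaining offset from a numeric fit.

```bash
cat >> h.py <<'E'
def legs(a=.02):
    o=[]; u=np.linspace(0,2*np.pi,16)
    cyl=lambda r,z0,z1: np.concatenate([np.c_[r*np.cos(u),20.5+r*np.sin(u),0*u+z] for z in(z0,z1)])
    for s in(1,-1):
        for q in(box3([0,20.5,-28],(12,10,40)),cyl(5.2,-50.5,-46),cyl(1.8,-55.1,-50.5)):
            q=(q-[0,22,9])@R.from_euler("x",a).as_matrix().T+[0,22,9]; o.append(q*[1,s,1])
    return o
def nonblue(c): return np.clip((45-(c[...,2]-c[...,0]))/25,0,1)
def pl2w(st,P,off=(0,0,0),h=70):
    M=quat(st["eef_rot"]).as_matrix(); return st["tool_pos"]+(np.array(P,float)*[1,1,-1]+[0,0,h]+np.array(off))@M.T
E
python3 - <<'E'
from h import *
import pickle
t0,s0=pickle.load(open("f0.pkl","rb")); t1,s1=pickle.load(open("f1.pkl","rb")); t2,s2,st2=pickle.load(open("f2.pkl","rb"))
st1=dict(tool_pos=np.array([516.9,27.3,254.4]),eef_rot=np.array([0,.983,-.182,-.001]))
for n,f,st in(("f1",s1,st1),("f2",s2,st2)):
    q=np.concatenate([proj(f,pl2w(st,l)) for l in legs()]); lo=np.floor(q.min(0)-5).astype(int); hi=np.ceil(q.max(0)+4).astype(int)
    # keep only rows below the bridge: cut by bridge mask
    box=(lo[0],lo[1]+16,hi[0],hi[1]); print(n,box)
    m=nonblue(f["color"][box[1]:box[3],box[0]:box[2]].astype(float))
    for r in m: print("".join(" .:*#"[int(v*4.01)] for v in r))
    print()
    a=render(f,[(pl2w(st,l),1) for l in legs()],box)
    for r in a: print("".join(" .:*#"[int(v*4.01)] for v in r))
E
```

```text
f1 (np.int64(275), np.int64(191), np.int64(309), np.int64(219))
.###############*:...:########    
 .*###########*.     .#######*    
      :#######.       *######:    
       #######        .######.    
       #######         ######     
       #######         .####:     
       #######         :####.     
       #######        .#####      
       #######*      :######      
       ########*....   :####.     
       #######.         *###.     
       ######*           ##:      
       ######:                    
       ######:                    
       *#####.                    
       .#####                     
        #####                     
        ####*                     
        ####*                     
        ####:                     
        ####:                     
        ####                      
        .##:                      
                                  
                                  
                                  
                                  
                       ####.      

        .:.          **####**:    
       .:**:.       
[... 1333 characters left out ...]
##***
........:::**#######::..
     .:#############:...
      .*#####**####*. ..
       :*##*.   ::.     
         ..             
                        
                        
                        
                        

     .**##*****##**.    
     .**##*****##**.    
     .**##*****##**:    
      **##*****##**:    
      **##*****##**:    
      :**#**:**##**:    
      .****::**###*:    
       .:*:..**###*:    
        ..   **###*:    
             **###*:    
             **###*:    
             **###*:    
             **###*:    
             :*###*:    
             :*###*:    
             :**#**:    
             .:***:.    
              .:*:.     
               ...
```

```bash
python3 - <<'E'
from h import *
import pickle
t2,s2,st2=pickle.load(open("f2.pkl","rb"))
box=(266,180,310,206); x0,y0,x1,y1=box
q=proj(s2,place(np.array([[25.3,21.2,5],[25.3,-21.2,5],[-29,0,5]]),597.93,-181.1,0,.774)); print(q-[x0,y0])
m=dark(s2["color"][y0:y1,x0:x1].astype(float))
sh=lambda a: print("\n".join("".join(" .:*#"[int(v*4.01)] for v in r) for r in a))
sh(m); a=render(s2,ringm(0)([597.93,-181.1,.774]),box); sh(a)
# fit x,y with leg-2 columns masked out
w=np.ones_like(m); w[:14,8:20]=0
def c(p): return (w*(render(s2,ringm(0)([p[0],p[1],.774]),box)-m)**2).sum()
r=minimize(c,[598,-181],method="Nelder-Mead",options=dict(initial_simplex=[[598,-181],[602,-181],[598,-177]],xatol=.02)); print(r.x,r.fun,c([597.93,-181.1]),(w*m**2).sum())
E
```

```text
[[18.8805017  19.9928123 ]
 [11.80527302 10.14159902]
 [36.53284031  9.47031357]]
                                            
                                            
                                            
                                            
                                            
                                            
                     .......                
                     .*********.            
                             .:**:          
           .....:.             .:**         
        .*######*.               .**.       
        .*#####*                   *:       
         :####:                    .:       
         .:::                       :       
                                    :       
                                   .:       
                                   :.       
                                 .*:        
                               .:*:         
                 .:**:.     .:**.           
                :######*****::.             
                *####*                      
                :###:       
[... 704 characters left out ...]
****.                  :**.     
         .:***:.                   .**.     
           ...                     :**.     
                                  .:**.     
                                 .:**:      
                               .:****.      
                 ...::... ....:*****.       
                .:******:::*******:.        
                :***************:.          
                :*###**:::::::..            
                :*****:....                 
                .:***:                      
                  ...                       
                                            
[ 599.61912915 -180.99552286] 33.6540117547092 37.23130459895951 45.66578512396694
```

>>> carry_out:
  targets:
    - [0,0,0,-0.0007,-0.0004,0,0.41]
    - [0,0,0,0,0,0.008,0.41]
    - [0,0,0,0,0,0.006,0.41]
    - [0,0,0,0,0,0.004,0.41]
    - [0,0,0,0,0,0.003,0.41]
    - [0,0,0,0,0,0.002,0.41]
    - [0,0,0,0,0,0,0.41]
    - [0,0,0,0,0,0,0.41]

```text
clock: 8.78
tool_pos: [616.5, -163.4, 127.3]
eef_rot: [0.0, 0.926, 0.378, 0.0]
contact_force: [-0.2, -0.1, -3.1]
finger_gap: 0.708
grasp_force: 5.7
```

```bash
cat > st.py <<'E'
from h import *
from workcell import *
import sys
s=get_state(); go(s,[float(v) for v in sys.argv[1:4]],float(sys.argv[4])); print("gap",s["finger_gap"]*88,"gf",s["grasp_force"],"F",np.round(s["contact_force"],2),"T",np.round(s["ft_torque"],3),s["clock"])
E
python3 st.py 616 -163.4 126 -45.65
```

```text
tcp [ 616.5 -163.4  127.3] yang -45.64 turn [ 0.01 -0.01  0.01] shift mm [-0.4 -0.3  1.3]
gap 62.31447909805622 gf 5.688779650178617 F [-0.16 -0.14 -3.06] T [ 0.035 -0.04  -0.065] 8.775
```

>>> carry_out:
  targets:
    - [0,0,0,0,0,0.001,0.41]
    - [0,0,0,0,0,0.001,0.41]
    - [0,0,0,0,0,0,0.41]

```text
clock: 9.15
tool_pos: [616.9, -163.1, 125.8]
eef_rot: [0.0, 0.926, 0.378, 0.001]
contact_force: [0.1, 0.7, 3.7]
finger_gap: 0.705
grasp_force: 5.7
```

```bash
python3 st.py 616 -163.4 125 -45.65; python3 - <<'E'
from h import *
from workcell import *
f=grab_frame("side"); crop(f,255,150,325,220,8,"pics/e1.png")
E
```

```text
tcp [ 616.9 -163.1  125.8] yang -45.63 turn [ 0.05 -0.06  0.02] shift mm [-0.9 -0.5  0.8]
gap 62.00792285552739 gf 5.729479098064303 F [0.1  0.65 3.69] T [0.125 0.098 0.015] 9.15
```

View pics/e1.png

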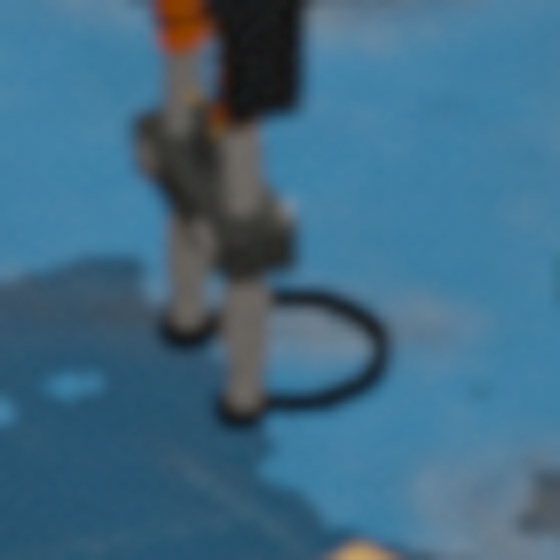

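The picture shows both legs standing on the ring's lugs, at about (278,191) and (285,201) in the side image. The force and height match the shoulders resting on the lugs, so the pins are in the eyes. I'll squeeze now.

>>> carry_out:
  targets:
    - [0,0,0,0,0,0,0.25]
    - [0,0,0,0,0,0,0.1]
    - [0,0,0,0,0,0,-0.05]
    - [0,0,0,0,0,0,-0.2]
    - [0,0,0,0,0,0,-0.35]
    - [0,0,0,0,0,0,-0.5]
    - [0,0,0,0,0,0,-0.5]
    - [0,0,0,0,0,0,-0.5]

```text
clock: 10.2
tool_pos: [616.1, -162.7, 125.2]
eef_rot: [-0.0, 0.926, 0.378, -0.0]
contact_force: [-1.5, 3.5, 4.9]
finger_gap: 0.39
grasp_force: 30.1
```

```bash
python3 st.py 616 -163.4 125 -45.65
```

```text
tcp [ 616.1 -162.7  125.2] yang -45.63 turn [-0.06 -0.01  0.02] shift mm [-0.6  0.4  0.2]
gap 34.33806473837227 gf 30.14830066356808 F [-1.55  3.54  4.91] T [ 0.763  0.513 -0.03 ] 10.2
```

>>> carry_out:
  targets:
    - [0,0,0,0,0,-0.003,-0.5]
    - [0,0,0,0,0,-0.006,-0.5]
    - [0,0,0,0,0,-0.01,-0.5]
    - [0,0,0,0,0,-0.015,-0.5]
    - [0,0,0,0,0,-0.015,-0.5]
    - [0,0,0,0,0,-0.015,-0.5]
    - [0,0,0,0,0,-0.015,-0.5]
    - [0,0,0,0,0,-0.011,-0.5]
    - [0,0,0,0,0,0,-0.5]

```text
clock: 11.32
tool_pos: [617.0, -163.4, 216.2]
eef_rot: [0.001, 0.926, 0.377, 0.001]
contact_force: [0.1, 0.1, -2.3]
finger_gap: 0.388
grasp_force: 29.6
```

```bash
python3 st.py 616 -163.4 125 -45.65; python3 - <<'E'
from h import *
from workcell import *
import pickle
s=get_state(); f=grab_frame("side"); t=grab_frame("top"); pickle.dump((t,f,s),open("f3.pkl","wb")); crop(f,225,90,325,180,6,"pics/e2.png")
E
```

```text
tcp [ 617.  -163.4  216.2] yang -45.64 turn [ 0.1  -0.07  0.01] shift mm [-0.7 -0.7 91.2]
gap 34.167139661024926 gf 29.583818251267076 F [ 0.13  0.08 -2.3 ] T [ 0.017 -0.045  0.04 ] 11.325
```

View pics/e2.png

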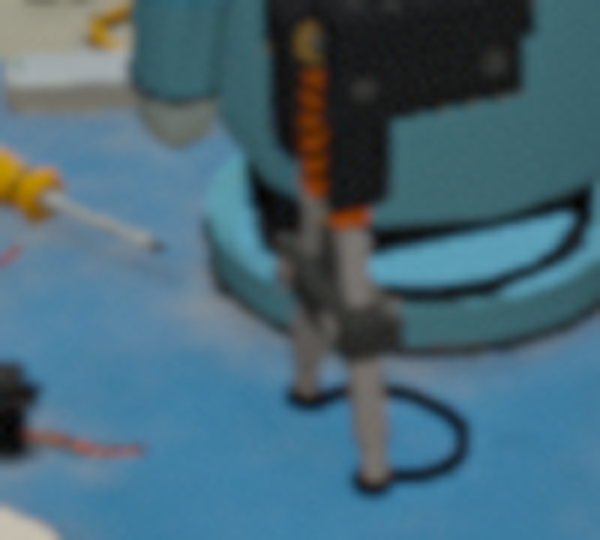

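The picture shows the spread ring hanging flat on both pins, with lugs at about (276,156) and (287,170) in the side image. I'll move it over the hub.

>>> carry_out:
  targets:
    - [0,0,0,0.0095,-0.0118,0,-0.5]
    - [0,0,0,0.019,-0.0236,0,-0.5]
    - [0,0,0,0.0284,-0.0353,0,-0.5]
    - [0,0,0,0.0331,-0.0412,0,-0.5]
    - [0,0,0,0.0331,-0.0412,0,-0.5]
    - [0,0,0,0.0331,-0.0412,0,-0.5]
    - [0,0,0,0.0308,-0.0383,0,-0.5]
    - [0,0,0,0.026,-0.0324,0,-0.5]
    - [0,0,0,0.0166,-0.0206,0,-0.5]
    - [0,0,0,0.0071,-0.0088,0,-0.5]

```text
clock: 12.68
tool_pos: [578.2, 216.0, 214.7]
eef_rot: [-0.001, 0.925, 0.379, -0.0]
contact_force: [0.5, -0.8, -2.2]
finger_gap: 0.389
grasp_force: 29.6
```

>>> carry_out:
  targets:
    - [0,0,0,0,0,0.005,-0.5]
    - [0,0,0,0,0,0.005,-0.5]
    - [0,0,0,0,0,0,-0.5]
    - [0,0,0,0,0,0,-0.5]

```text
clock: 13.18
tool_pos: [580.1, 211.7, 205.0]
eef_rot: [0.0, 0.926, 0.377, -0.0]
contact_force: [0.6, -0.4, -2.5]
finger_gap: 0.389
grasp_force: 29.6
```

```bash
cat >> h.py <<'E'
def arc(p,z0,z1,half=34,r0=24,r1=29):
    """back piece of the ring: origin x,y, yaw; underside z0 at the pins' end, tilt handled by z1 at the back"""
    th=np.radians(np.linspace(180-half,180+half,20)); o=[]
    for a,b in zip(th[:-1],th[1:]):
        q=np.array([[r*np.cos(t),r*np.sin(t),h] for h in(z0,z0+5) for r,t in((r0,a),(r1,a),(r1,b),(r0,b))]); o.append((place(q,p[0],p[1],0,p[2]),1))
    return o
E
python3 st.py 580.4 212.7 206 -45.65; python3 - <<'E'
from h import *
from workcell import *
import pickle
s=get_state(); f=grab_frame("side"); t=grab_frame("top"); pickle.dump((t,f,s),open("f4.pkl","wb"))
c=pl2w(s,[0,0,0],(-.8,-.5,0)); z=c[2]-55.5; a=np.radians(44.35); o=c[:2]-22.5*np.array([np.cos(a),np.sin(a)])
print("pliers",c,"ring und",z,"ring origin pred",o)
for n,g in(("top",t),("side",f)):
    P=np.concatenate([q for q,_ in arc([*o,a],z,z)]); q=proj(g,P); lo=np.floor(q.min(0)-6).astype(int); hi=np.ceil(q.max(0)+6).astype(int)
    print(n,lo,hi)
    gr=cv2.cvtColor(g["color"],cv2.COLOR_RGB2GRAY)[lo[1]:hi[1],lo[0]:hi[0]]; rr=render(g,arc([*o,a],z,z),(*lo,*hi))
    for x,y in zip(gr,rr): print("".join("#*+:. "[min(5,int(v)//28)] for v in x),"|","".join(" .:*#"[int(v*4.01)] for v in y))
E
```

```text
tcp [580.1 211.7 205. ] yang -45.72 turn [ 0.02  0.02 -0.07] shift mm [ 1.  -0.5 -1. ]
gap 34.269132146995155 gf 29.5855157263577 F [ 0.62 -0.36 -2.5 ] T [-0.009  0.001  0.031] 13.175
pliers [579.13720405 211.44077191 135.03766952] ring und 79.53766952061596 ring origin pred [563.04783702 195.71238138]
top [180 199] [207 224]
::++::.:::++:.     .:*+     |                            
:+::.    .::::     .:*+     |                            
:+:.      .:::     .+*+     |                            
:+:       .:+:.    .:*+     |                            
+::       .:+:.    .+*+     |                            
:+:       .++:     :+*:     |                            
:+:       .++:     :**.     |                            
:+:.      :+:.    .+*+      |                   ::.      
:++::....:+::     :+*:      |                  .**:      
 ::++:::+++:     .:*+       |                 .:**:      
  :::++++::      :+*:       |                 :***.      
   .:::::.      .+*+.       |                .***:       
               .+**:        |               .***:.       
              .+**
[... 1222 characters left out ...]
........ |        .:****:       
 .....:++***+:....... |         .:****.      
      ..:+**+::...... |           :***:      
         .:**+:...... |           .:**:      
          .+**+:..... |            .***.     
           .+*+:..... |            .***.     
            .*+...... |             :**.     
             ++.  ... |            .***.     
             ::    .. |            .***.     
             +:.    . |             :*:.     
:.          .+.       |              ..      
::.         :+.       |                      
.::.       .+:        |                      
 :::.      :+:        |                      
 .::.     .+*.        |                      
 .::.     :*+.        |
```

```bash
cat >> h.py <<'E'
def cl(p,a,q,half=48):
    """centreline of the spread ring: origin p (x,y,z underside), yaw a, opening q, points within half deg of the back"""
    th=np.radians(np.linspace(180-half,180+half,41)); P=np.c_[26.5*np.cos(th),26.5*np.sin(th),0*th+2.5]
    for s in(1,-1):
        k=s*P[:,1]>15.2; piv=np.array([-21.7,s*15.2,0]); P[k]=(P[k]-piv)@R.from_euler("z",s*q).as_matrix().T+piv
    t=P[:,0]+29
    return place(P,p[0],p[1],p[2],a)
def icp(views,p0,a,q,free=3,w=4,it=15,half=48):
    p=np.array(p0,float)
    for _ in range(it):
        obs=[]
        for f in views:
            g=cv2.cvtColor(f["color"],cv2.COLOR_RGB2GRAY).astype(np.float32)
            u=proj(f,cl(p,a,q,half)); n=np.gradient(u,axis=0); n=np.c_[-n[:,1],n[:,0]]/np.linalg.norm(n,axis=1)[:,None]
            k=np.linspace(-w,w,41); S=u[:,None]+n[:,None]*k[None,:,None]
            v=cv2.remap(g,S[...,0].astype(np.float32),S[...,1].astype(np.float32),cv2.INTER_LINEAR)
            d=np.clip(85-v,0,45); ok=d.sum(1)>100; obs.append((f,n,u+n*((d*k).sum(1)/(d.sum(1)+1e-9))[:,None],ok))
        def res(p): return np.concatenate([(((proj(f,cl(p,a,q,half))-o)*n).sum(1))[ok] for f,n,o,ok in obs])
        r=least_squares(lambda x:res(np.r_[x,p[free:]]),p[:free],loss="soft_l1",f_scale=.5); p=np.r_[r.x,p[free:]]
    return p,np.sqrt((r.fun**2).mean()),len(r.fun)
E
python3 - <<'E'
from h import *
import pickle
t,f,s=pickle.load(open("f4.pkl","rb")); a=np.radians(44.3)
for q in(.2,.24):
  print("both",icp([t,f],[563,196,80],a,q)); print("top ",icp([t],[563,196,80],a,q,2)); print("top83 ",icp([t],[563,196,83],a,q,2)); print("side",icp([f],[563,196,80],a,q,2))
E
```

```text
both (array([562.41977102, 195.803803  ,  74.90461114]), np.float64(0.08862395867214808), 66)
top  (array([561.32939047, 194.80812666,  80.        ]), np.float64(0.03301868324327918), 41)
top83  (array([560.74277379, 194.19290113,  83.        ]), np.float64(0.03242359431347545), 41)
side (array([560.67401551, 200.02791559,  80.        ]), np.float64(0.1096479547512897), 26)
both (array([562.43224603, 195.83131554,  74.90868887]), np.float64(0.07803450689522409), 66)
top  (array([561.36045426, 194.82921741,  80.        ]), np.float64(0.051821047304392354), 41)
top83  (array([560.76455803, 194.22559701,  83.        ]), np.float64(0.05298959000800861), 41)
side (array([560.55801575, 200.12624306,  80.        ]), np.float64(0.0873337539292127), 26)
```

>>> carry_out:
  targets:
    - [0,0,0,0.0017,0.0006,0,-0.5]
    - [0,0,0,0,0,0.004,-0.5]
    - [0,0,0,0,0,0.004,-0.5]
    - [0,0,0,0,0,0.003,-0.5]
    - [0,0,0,0,0,0,-0.5]
    - [0,0,0,0,0,0,-0.5]

```text
clock: 14.02
tool_pos: [581.4, 213.4, 194.1]
eef_rot: [0.0, 0.926, 0.378, 0.0]
contact_force: [-0.2, -0.4, -3.5]
finger_gap: 0.392
grasp_force: 29.6
```

```bash
python3 st.py 581.5 212.6 175.5 -45.65; python3 - <<'E'
from h import *
from workcell import *
t=grab_frame("top"); f=grab_frame("side"); a=np.radians(44.3)
print("both",icp([t,f],[564,197,66],a,.24)); print("top",icp([t],[564,197,66],a,.24,2))
for n,g in(("top",t),("side",f)): print(n,darkc(g,(186.4,202.7) if n=="top" else (230.5,288.6),7.5 if n=="top" else 11))
E
```

```text
tcp [581.4 213.4 194.1] yang -45.64 turn [ 0.   -0.    0.01] shift mm [-0.5  0.6 18.6]
gap 34.47034876562684 gf 29.58535859361291 F [-0.23 -0.37 -3.47] T [ 0.004 -0.067 -0.059] 14.025
both (array([564.34049147, 196.89463216,  64.33381286]), np.float64(0.24479530537301783), 70)
top (array([563.4183885 , 196.88565513,  66.        ]), np.float64(0.07304770215255414), 41)
top [186.27475593 202.76243608]
side [229.30916737 299.18301093]
```

>>> carry_out:
  targets:
    - [0,0,0,-0.0003,0.0004,0,-0.5]
    - [0,0,0,0,0,0.003,-0.5]
    - [0,0,0,0,0,0.003,-0.5]
    - [0,0,0,0,0,0.002,-0.5]
    - [0,0,0,0,0,0,-0.5]

```text
clock: 14.75
tool_pos: [581.3, 212.8, 185.8]
eef_rot: [0.0, 0.926, 0.378, -0.0]
contact_force: [-0.7, -0.3, -2.1]
finger_gap: 0.388
grasp_force: 29.6
```

>>> carry_out:
  targets:
    - [0,0,0,0,0,0.002,-0.5]
    - [0,0,0,0,0,0.002,-0.5]
    - [0,0,0,0,0,0,-0.5]

```text
clock: 15.12
tool_pos: [581.3, 212.8, 181.9]
eef_rot: [0.0, 0.926, 0.378, -0.0]
contact_force: [-0.3, 0.0, -1.1]
finger_gap: 0.386
grasp_force: 29.6
```

```bash
python3 st.py 581.5 212.6 175.5 -45.65; python3 - <<'E'
from h import *
from workcell import *
t=grab_frame("top"); f=grab_frame("side"); a=np.radians(44.3)
print("both",icp([t,f],[564,197,55],a,.24)); print("top",icp([t],[564,197,54],a,.24,2))
E
```

```text
tcp [581.3 212.8 181.9] yang -45.64 turn [-0.    0.02  0.01] shift mm [-0.   0.3  6.4]
gap 34.00373110682662 gf 29.585210694931448 F [-0.26  0.   -1.09] T [-0.074 -0.066 -0.008] 15.125
both (array([565.04176017, 196.60402324,  50.11372815]), np.float64(0.22279070285651129), 64)
top (array([563.65860198, 196.16214152,  54.        ]), np.float64(0.10161522578387122), 41)
```

>>> carry_out:
  targets:
    - [0,0,0,0,0,0.002,-0.5]
    - [0,0,0,0,0,0.002,-0.5]
    - [0,0,0,0,0,0.001,-0.5]
    - [0,0,0,0,0,0,-0.5]

```text
clock: 15.72
tool_pos: [581.5, 212.9, 177.0]
eef_rot: [0.0, 0.926, 0.378, -0.0]
contact_force: [0.2, 0.5, -1.8]
finger_gap: 0.388
grasp_force: 29.6
```

```bash
python3 st.py 581.5 212.6 175.5 -45.65
```

```text
tcp [581.5 212.9 177. ] yang -45.64 turn [0.   0.   0.01] shift mm [-0.2  0.2  1.5]
gap 34.13236192162688 gf 29.6009391406551 F [ 0.16  0.52 -1.85] T [ 0.002 -0.044 -0.002] 15.725
```

>>> carry_out:
  targets:
    - [0,0,0,0,0,0.001,-0.5]
    - [0,0,0,0,0,0.0005,-0.5]
    - [0,0,0,0,0,0,-0.5]

```text
clock: 16.1
tool_pos: [581.5, 212.9, 175.6]
eef_rot: [0.0, 0.926, 0.378, 0.0]
contact_force: [-0.8, 0.0, -1.8]
finger_gap: 0.39
grasp_force: 29.6
```

>>> carry_out:
  targets:
    - [0,0,0,0,0,0.0005,-0.5]
    - [0,0,0,0,0,0,-0.5]

```text
clock: 16.35
tool_pos: [581.6, 213.1, 175.3]
eef_rot: [-0.0, 0.926, 0.378, 0.0]
contact_force: [0.5, -0.6, -1.5]
finger_gap: 0.39
grasp_force: 29.7
```

```bash
python3 st.py 581.5 212.6 175.5 -45.65; python3 - <<'E'
from h import *
from workcell import *
t=grab_frame("top"); f=grab_frame("side"); a=np.radians(44.3)
print("both",icp([t,f],[564,197,50],a,.24)); print("top",icp([t],[564,197,50],a,.24,2))
E
```

```text
tcp [581.6 213.1 175.3] yang -45.63 turn [ 0.01 -0.02  0.02] shift mm [-0.4  0.3 -0.2]
gap 34.35724062125607 gf 29.689090764150023 F [ 0.48 -0.62 -1.47] T [ 0.057 -0.013 -0.014] 16.35
both (array([565.50063506, 196.93986335,  47.05022598]), np.float64(0.1679214001987419), 57)
top (array([564.4987396 , 196.59398942,  50.        ]), np.float64(0.0667660256929953), 41)
```

>>> carry_out:
  targets:
    - [0,0,0,0,0,0.0005,-0.5]
    - [0,0,0,0,0,0.0005,-0.5]
    - [0,0,0,0,0,0,-0.5]

```text
clock: 16.82
tool_pos: [581.9, 213.5, 174.9]
eef_rot: [-0.0, 0.926, 0.378, 0.001]
contact_force: [-0.3, 0.8, 4.7]
finger_gap: 0.389
grasp_force: 30.0
```

>>> carry_out:
  targets:
    - [0,0,0,0,0,0.0005,-0.5]
    - [0,0,0,0,0,0,-0.5]

```text
clock: 17.08
tool_pos: [582.2, 213.7, 174.7]
eef_rot: [-0.0, 0.926, 0.378, 0.001]
contact_force: [-1.4, 0.3, 7.1]
finger_gap: 0.389
grasp_force: 30.1
```

```bash
python3 st.py 581.5 212.6 175.5 -45.65
```

```text
tcp [582.2 213.7 174.7] yang -45.63 turn [ 0.03 -0.14  0.02] shift mm [-1.2  0.3 -0.8]
gap 34.24186781626271 gf 30.140074538066983 F [-1.45  0.32  7.08] T [ 0.106  0.095 -0.012] 17.075
```

>>> carry_out:
  targets:
    - [0,0,0,0,0,-0.0008,-0.25]
    - [0,0,0,0,0,0,-0.2]
    - [0,0,0,0.0006,0,0,-0.12]
    - [0,0,0,0.0008,0,0,-0.04]
    - [0,0,0,0.0008,0,0,0.04]
    - [0,0,0,0.0008,0,0,0.12]
    - [0,0,0,0.0008,0,0,0.2]

```text
clock: 17.95
tool_pos: [584.7, 216.0, 175.2]
eef_rot: [-0.0, 0.926, 0.377, 0.001]
contact_force: [-0.8, 1.5, 7.6]
finger_gap: 0.596
grasp_force: 5.6
```

```bash
python3 st.py 586.5 217.6 175.5 -45.65; python3 - <<'E'
from h import *
from workcell import *
t=grab_frame("top"); a=np.radians(44.3)
for q in(.1,.06): print("top",icp([t],[565,198,50],a,q,2))
E
```

```text
tcp [584.7 216.  175.2] yang -45.66 turn [ 0.02 -0.09 -0.01] shift mm [ 2.4  0.1 -0.3]
gap 52.4635627822126 gf 5.648137536099966 F [-0.85  1.54  7.63] T [ 0.155  0.209 -0.037] 17.95
top (array([563.24440931, 196.13695336,  50.        ]), np.float64(0.06133967643090922), 41)
top (array([563.22567247, 196.10167689,  50.        ]), np.float64(0.05976697615528209), 41)
```

>>> carry_out:
  targets:
    - [0,0,0,0.0006,0,-0.0006,0.25]
    - [0,0,0,0.0006,0,0,0.3]
    - [0,0,0,0.0006,0,0,0.34]
    - [0,0,0,0.0006,0,0,0.38]
    - [0,0,0,0.0005,0,0,0.41]
    - [0,0,0,0.0005,0,0,0.43]
    - [0,0,0,0,0,0,0.43]

```text
clock: 18.88
tool_pos: [586.6, 217.7, 174.7]
eef_rot: [0.0, 0.926, 0.378, -0.0]
contact_force: [0.3, -0.3, -1.1]
finger_gap: 0.723
grasp_force: 5.7
```

```bash
python3 st.py 586.5 217.6 175.5 -45.65; python3 - <<'E'
from h import *
from workcell import *
t=grab_frame("top"); f=grab_frame("side"); a=np.radians(44.3)
for q in(.1,.02): print("top",icp([t],[565,198,50],a,q,2))
print("both",icp([t,f],[565,198,50],a,.02))
E
```

```text
tcp [586.6 217.7 174.7] yang -45.64 turn [0.01 0.04 0.01] shift mm [-0.1  0.  -0.8]
gap 63.6416212657377 gf 5.707815405548899 F [ 0.33 -0.27 -1.08] T [-0.005 -0.023 -0.038] 18.875
top (array([566.43680736, 199.4766308 ,  50.        ]), np.float64(0.0639966859986721), 41)
top (array([566.38373072, 199.43385227,  50.        ]), np.float64(0.04516703819507848), 41)
both (array([565.14131455, 198.15828568,  56.33250318]), np.float64(0.03959454267443562), 43)
```

>>> carry_out:
  targets:
    - [0,0,0,-0.0006,0,0,0.43]
    - [0,0,0,0,0,-0.002,0.43]
    - [0,0,0,0,0,-0.003,0.43]
    - [0,0,0,0,0,-0.005,0.43]
    - [0,0,0,0,0,-0.01,0.43]
    - [0,0,0,0,0,-0.02,0.43]
    - [0,0,0,0,0,-0.03,0.43]
    - [0,0,0,0,0,-0.02,0.43]
    - [0,0,0,0,0,-0.01,0.43]
    - [0,0,0,0,0,0,0.43]

```text
clock: 20.23
tool_pos: [586.4, 217.6, 275.7]
eef_rot: [0.0, 0.926, 0.378, 0.001]
contact_force: [-0.8, 1.0, -1.5]
finger_gap: 0.716
grasp_force: 5.7
```

```bash
python3 st.py 517 26.3 274 -111; python3 - <<'E'
from h import *
from workcell import *
import pickle
s=get_state(); t=grab_frame("top"); f=grab_frame("side"); a=np.radians(44.3); pickle.dump((t,f,s),open("f5.pkl","wb"))
for q in(.1,.02): print("top",icp([t],[566,199,50],a,q,2,w=3))
print("both",icp([t,f],[566,199,50],a,.02,w=3))
E
```

```text
tcp [586.4 217.6 275.7] yang -45.64 turn [-1.000e-02 -8.000e-02  6.536e+01] shift mm [  3.7 203.5   1.7]
gap 63.04116955937416 gf 5.696285910316874 F [-0.82  1.   -1.5 ] T [-0.047 -0.054 -0.037] 20.225
top (array([566.44564007, 199.48128673,  50.        ]), np.float64(0.06697742113893465), 41)
top (array([566.39493088, 199.43050274,  50.        ]), np.float64(0.05296032921894727), 41)
both (array([564.98165334, 197.96010948,  57.2656714 ]), np.float64(0.05730838796997313), 44)
```

```bash
python3 - <<'E'
from h import *
import pickle
t,f,s=pickle.load(open("f5.pkl","rb"))
o=[]
for g,(x0,y0,x1,y1),k in((f,(195,260,265,330),5.7),(t,(155,170,225,240),5.7)):
    a=cv2.resize(g["color"][y0:y1,x0:x1,::-1],None,fx=k,fy=k,interpolation=cv2.INTER_CUBIC); o.append(a)
cv2.imwrite("pics/fin.png",np.hstack(o))
E
```

```text
(no output)
```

View pics/fin.png

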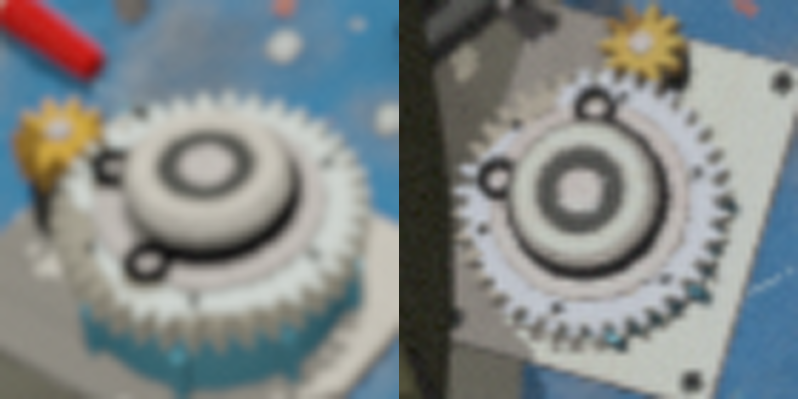

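The last picture shows the ring dark and flat under the hub's head on the washer. Its eyes are at about (220,306) and (214,289) in the side image, and (189,188) and (172,201) in the top image. I'll check the eye spacing numerically while returning the pliers: turn first, then travel.

```bash
python3 - <<'E'
from h import *
import pickle
t,f,s=pickle.load(open("f5.pkl","rb"))
for g,e in((f,[[220.2,305.6],[214.2,288.9]]),(t,[[189.1,187.9],[171.6,200.8]])):
    p=onz(g,e,55)[:,:2]; m=p.mean(0); d=p[1]-p[0]; print(p.round(1),"dist",np.linalg.norm(d).round(1),"mid-hub",np.hypot(*(m-[566.8,199.5])).round(1))
E
python3 st.py 517.4 26.3 274 -111
```

```text
[[571.1 234.1]
 [598.7 202.5]] dist 42.0 mid-hub 26.1
[[599.8 199.2]
 [571.3 231.8]] dist 43.3 mid-hub 24.7
tcp [585.7 217.2 274.3] yang -45.64 turn [3.000e-02 9.000e-02 6.536e+01] shift mm [  4.6 202.7   0.3]
gap 62.999894375257625 gf 5.696317105484923 F [ 0.38  0.2  -0.75] T [-0.004  0.015  0.058] 20.325
```

>>> carry_out:
  targets:
    - [0,0,7,0,0,0,0.43]
    - [0,0,10,0,0,0,0.43]
    - [0,0,10,0,0,0,0.43]
    - [0,0,10,0,0,0,0.43]
    - [0,0,10,0,0,0,0.43]
    - [0,0,10,0,0,0,0.43]
    - [0,0,8.4,0,0,0,0.43]
    - [0,0,0,0,0.015,0,0.43]
    - [0,0,0,0.001,0.03,0,0.43]
    - [0,0,0,0.001,0.04,0,0.43]

```text
clock: 21.58
tool_pos: [556.6, 136.3, 274.3]
eef_rot: [0.0, 0.984, -0.18, -0.0]
contact_force: [0.7, -0.5, -1.2]
finger_gap: 0.715
grasp_force: 5.7
```

>>> carry_out:
  targets:
    - [0,0,0,0.001,0.045,0,0.43]
    - [0,0,0,0.001,0.035,0,0.43]
    - [0,0,0,0,0.025,0,0.43]
    - [0,0,0,0,0.0135,0,0.43]
    - [0,0,0,0,0,0,0.43]
    - [0,0,0,0,0,0,0.43]

```text
clock: 22.32
tool_pos: [517.2, 27.4, 275.0]
eef_rot: [-0.0, 0.983, -0.181, 0.0]
contact_force: [0.5, 0.5, -2.0]
finger_gap: 0.713
grasp_force: 5.7
```

```bash
python3 st.py 517.4 26.3 136 -111; python3 - <<'E'
from h import *
from workcell import *
s=get_state(); f=grab_frame("side"); t=grab_frame("top")
q=np.concatenate([proj(f,pl2w(s,l)) for l in legs()]); lo=np.floor(q.min(0)-4).astype(int); hi=np.ceil(q.max(0)+4).astype(int); b=(lo[0],lo[1]+12,hi[0],hi[1])
m=nonblue(f["color"][b[1]:b[3],b[0]:b[2]].astype(float)); a=render(f,[(pl2w(s,l),1) for l in legs()],b)
for x,y in zip(m,a): print("".join(" .:*#"[int(v*4.01)] for v in x),"|","".join(" .:*#"[int(v*4.01)] for v in y))
E
```

```text
tcp [517.2  27.4 275. ] yang -110.91 turn [-0.06 -0.01  0.09] shift mm [  0.5   0.9 139. ]
gap 62.78143609060259 gf 5.696591074074604 F [ 0.45  0.5  -1.95] T [0.074 0.025 0.036] 22.325
 :################.    #######    |                     .**####**.   
  ##############:      #######    |                     .**####**.   
   :###########:       *######    |                     .**####**.   
     *########.        *######    |        .::.         .**####**.   
      .#######         *######    |       .:***:.       .**####**.   
       *######         *######    |      :*******:      .**####**.   
       #######         *######    |      :**###***.     .**####**.   
       #######.        :######    |      :*#####**.     .**####**.   
      .#######:        .#####*    |      :*#####**.     .**####**.   
     .*#######*         #####.    |      :*#####**.     .**####**.   
    .:*########. ...   .#####.    |      :*#####**      .**####**.   
     .*########...::...:#####:    |      :*#####**      .**####**.   
      .########. ..:...:#####*    |      :*#####**      .:**###**.   
     
[... 520 characters left out ...]
      :*#####*:                   
        :####                     |      :*#####*:                   
        :####                     |      :**####*:                   
        :####                     |      .**###**:                   
        .####                     |       :**#**:.                   
         ###.                     |       .:***:.                    
                                  |        .:*:.                     
                                  |          ..                      
                                  |                                  
                                  |                                  
                                  |
```

The eyes are 42 to 43 mm apart and their midpoint is about 25 mm from the axis, so the ring is closed in the groove. I'll lower the pliers into the block.

>>> carry_out:
  targets:
    - [0,0,0,0.0003,0.0007,0.02,0.43]
    - [0,0,0,0,0,0.03,0.43]
    - [0,0,0,0,0,0.02,0.43]
    - [0,0,0,0,0,0.008,0.43]
    - [0,0,0,0,0,0.006,0.43]
    - [0,0,0,0,0,0.006,0.43]
    - [0,0,0,0,0,0.004,0.43]
    - [0,0,0,0,0,0,0.43]

```text
clock: 23.42
tool_pos: [516.9, 25.3, 181.0]
eef_rot: [0.0, 0.983, -0.183, 0.0]
contact_force: [0.4, 0.2, -0.9]
finger_gap: 0.718
grasp_force: 5.7
```

```bash
python3 st.py 517.4 26.3 136 -111
```

```text
tcp [516.9  25.3 181. ] yang -111.04 turn [ 0.   -0.   -0.04] shift mm [ 0.1 -1.1 45. ]
gap 63.19473819901256 gf 5.696574890698685 F [ 0.39  0.15 -0.92] T [ 0.007 -0.001  0.034] 23.425
```

Tips are 10 mm into the pocket without contact; continuing down.

>>> carry_out:
  targets:
    - [0,0,0,0,-0.0004,0.006,0.43]
    - [0,0,0,0,0,0.008,0.43]
    - [0,0,0,0,0,0.01,0.43]
    - [0,0,0,0,0,0.01,0.43]
    - [0,0,0,0,0,0.006,0.43]
    - [0,0,0,0,0,0.002,0.43]
    - [0,0,0,0,0,0,0.43]

```text
clock: 24.3
tool_pos: [517.1, 25.7, 139.0]
eef_rot: [0.0, 0.983, -0.183, -0.0]
contact_force: [-0.1, -0.8, -1.4]
finger_gap: 0.714
grasp_force: 5.7
```

```bash
python3 st.py 517.4 26.3 136 -111
```

```text
tcp [517.1  25.7 139. ] yang -111.04 turn [ 0.   -0.   -0.04] shift mm [ 0.1 -0.7  3. ]
gap 62.80841072170696 gf 5.7084200739427615 F [-0.06 -0.8  -1.4 ] T [ 0.056 -0.045  0.016] 24.3
```

>>> carry_out:
  targets:
    - [0,0,0,0,0,0.0015,0.43]
    - [0,0,0,0,0,0.001,0.43]
    - [0,0,0,0,0,0.0008,0.43]
    - [0,0,0,0,0,0,0.43]

```text
clock: 24.8
tool_pos: [517.1, 25.8, 135.7]
eef_rot: [0.0, 0.983, -0.183, 0.0]
contact_force: [1.1, -0.5, -2.3]
finger_gap: 0.715
grasp_force: 5.7
```

```bash
python3 st.py 517.4 26.3 136 -111
```

```text
tcp [517.1  25.8 135.7] yang -111.04 turn [ 0.   -0.   -0.04] shift mm [ 0.1 -0.6 -0.3]
gap 62.89752820263725 gf 5.711177959865381 F [ 1.15 -0.52 -2.29] T [ 0.037 -0.01  -0.036] 24.8
```

>>> carry_out:
  targets:
    - [0,0,0,0,0,0.0006,0.43]
    - [0,0,0,0,0,0.0006,0.43]
    - [0,0,0,0,0,0,0.43]

```text
clock: 25.18
tool_pos: [517.2, 25.8, 134.7]
eef_rot: [-0.0, 0.983, -0.183, 0.0]
contact_force: [-0.7, -0.0, 1.8]
finger_gap: 0.718
grasp_force: 5.7
```

```bash
python3 st.py 517.4 26.3 136 -111
```

```text
tcp [517.2  25.8 134.7] yang -111.04 turn [-0.01 -0.03 -0.04] shift mm [-0.  -0.5 -1.3]
gap 63.14262894845386 gf 5.738629500328898 F [-0.71 -0.05  1.75] T [0.049 0.063 0.024] 25.175
```

Contact: the bridge rests on the block. I'll open slowly, then withdraw straight up.

>>> carry_out:
  targets:
    - [0,0,0,0,0,0,0.5]
    - [0,0,0,0,0,0,0.6]
    - [0,0,0,0,0,0,0.8]
    - [0,0,0,0,0,0,0.95]
    - [0,0,0,0,0,0,0.95]
    - [0,0,0,0,0,-0.01,0.95]
    - [0,0,0,0,0,-0.02,0.95]
    - [0,0,0,0,0,-0.04,0.95]
    - [0,0,0,0,0,-0.05,0.95]
    - [0,0,0,0,0,-0.05,0.95]

```text
clock: 26.42
tool_pos: [516.7, 25.7, 306.7]
eef_rot: [-0.0, 0.983, -0.183, 0.0]
contact_force: [1.2, 0.5, -0.3]
finger_gap: 0.978
grasp_force: 0.0
```

>>> carry_out:
  targets:
    - [0,0,0,0,-0.03,0,0.95]
    - [0,0,0,-0.04,-0.04,0,0.95]
    - [0,0,0,-0.055,0,0,0.95]
    - [0,0,0,-0.055,0,0,0.95]
    - [0,0,0,-0.03,0,0,0.95]
    - [0,0,0,0,0,0,0.95]
    - [0,0,0,0,0,0,0.95]

```text
clock: 27.3
tool_pos: [375.3, 155.5, 305.0]
eef_rot: [-0.0, 0.983, -0.183, 0.001]
contact_force: [0.6, -0.6, -0.1]
finger_gap: 0.978
grasp_force: 0.0
```

```bash
python3 st.py 517.4 26.3 136 -111; python3 - <<'E'
from h import *
from workcell import *
t=grab_frame("top"); s=grab_frame("side"); a=np.radians(44.3)
for f,b in((t,(240,200,305,255)),(s,(262,175,320,235))):
    q=fit(f,plm(66),orange,b,[517,25.5,-.37]); print("pliers",np.round(q[0],3),np.round(q[1:],1))
print("ring top",icp([t],[566,199,50],a,.02,2,w=3))
import pickle; t0,s0=pickle.load(open("f0.pkl","rb"))
for n,(x0,y0,x1,y1) in dict(pen=(225,112,265,180),board=(283,127,330,165),pad=(305,288,362,345),bracket=(212,288,242,332)).items():
    print(n,np.abs(t["color"][y0:y1,x0:x1].astype(int)-t0["color"][y0:y1,x0:x1]).mean().round(1))
E
```

```text
tcp [375.3 155.5 305. ] yang -111.08 turn [-0.06 -0.09 -0.08] shift mm [179.   69.7 169. ]
gap 86.02923433925437 gf 0.0 F [ 0.63 -0.59 -0.13] T [ 0.09  -0.07   0.053] 27.3
pliers [ 5.14847e+02  2.53920e+01 -3.68000e-01] [ 23.1 170.3]
pliers [ 5.14696e+02  2.72710e+01 -3.76000e-01] [ 34.  328.6]
ring top (array([566.40499064, 199.391752  ,  50.        ]), np.float64(0.04242144456084584), 41)
pen 10.8
board 9.1
pad 13.2
bracket 34.5
```

```bash
python3 -c "
from workcell import *
print(hand_in())"
```

```text
the job is handed in; nothing more can be done
None
```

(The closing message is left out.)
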